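# Push-gauge check of a bonded hearing-aid faceplate

## Robot

A 6-joint arm with a two-finger parallel gripper is mounted at the origin on the work surface. World frame = base frame: x ahead of the robot, y to its left, z up, the work surface at z = 0. Lengths are in m, angles in rad, forces in N, time in s.
With the tool pointing down it reaches from about 0.35 to 0.975 m from the base axis. Payload 4.9 kg.
Tool frame: the origin (TCP) lies at the very end of the fingers, on their centre line; the grasp point (between the pads) lies 19 mm behind it (manip.grip_depth is the distance from the TCP to the grasp point, in m); z points along the fingers, y is the line along which they close (so a half turn about z gives the same grasp; the last joint's range is limited). The gripper opens to 85 mm and grips with 20 to 120 N. Pads are 22 mm wide; open, the fingers measure 114 mm over their backs; the gripper's body (76 mm by 85 mm) begins 54 mm behind the grasp point. The pads swing forward as they close: fully open they stand 13 mm farther back than shut.
Start: joints at [-1.34, 0.053, 1.613, -0, 1.476, -0.119], TCP at [0.214, -0.587, 0.231] pointing down, gripper open.
Joint ranges: [-3.01, 3.01], [-1.01, 2.22], [0.06, 2.58], [-1.02, 4.17], [0.09, 2.62], [-3.14, 3.14]. Speed limits (rad/s): [2.57, 2.57, 3.14, 3.14, 3.14, 3.14].

## Interface

Orientations are given as [roll, pitch, yaw] about the fixed x, y, z axes, in that order (R = Rz(yaw) Ry(pitch) Rx(roll)).
In Python, from plant import manip gives the robot as it stands.
- The arm moves only by the tool step_arm, never from a script. Its argument "targets" is a list of rows, each a list of 5 numbers: the shift along the tool's x, y, z as a fraction of full scale, then the turn about the tool's z as a fraction of full scale, then the closure, from 0 (fully open) to 1 (shut). In form: [[x, y, z, turn, grip], ...]. A call has 1 to 8 rows; each row is the pose to reach, as a shift and turn from the pose commanded when the call began, along the tool's axes at that moment; what a row does not reach only later rows make up. Full scale, the value 1, is 10 cm for a shift and 30 degrees for a turn. A row lasts 1/10 s, in which the tool goes at most 50 mm and 8.59 degrees, less where a joint would pass 70% of its speed; a pose out of reach is approached as far as the arm can. A call with a number of a shift or a turn outside -1 to 1 is refused whole. A call with a gripper value outside its range is refused whole. The fingers move at their own pace and stop on an object; "force" is the grip in N (left out, the last holds). Time passes only in rows, so rows that repeat a pose let the fingers close. It gives the time, the measured TCP pose, the force, the opening and the grip force at its end, in the units of the state.
- manip.observe(): the state, without advancing time (a new reading comes with each control period).
- manip.get_image(name): name is "scene" or "side" or "wrist"; returns the picture (420x560x3 uint8, red, green, blue); there is no depth.
- manip.camera_params(name): a dict with "fx", "fy", "cx", "cy" (pixels), "distortion" ([k1, k2, p1, p2, k3] as OpenCV has them; the pictures are not rectified), "world_from_camera" (4x4, takes a point from camera to world coordinates). Camera axes: x right, y up, looking along -z (the intrinsics and any distortion apply to the point x, -y, -z); pixel columns grow to the right and rows downward; lengths in m; the calibration is good to about 2 mm. A picture is of the moment at which its call begins: read the wrist's pose just before it. camera_params takes no time and is no camera call; for the wrist camera it gives the pose at the moment of the call.
- manip.close_job(): hands the job in; it is judged then, once.
The state is a dict: "t": time; "q": joint angles; "joint_vel": joint speeds; "joint_torque": joint torques, N m; "eef_pos": TCP position; "eef_rot": TCP orientation; "force": force on the tool from outside, world axes, zero at the start; "wrist_torque": the same for the moment, N m; "finger_gap": finger opening in m; "finger_force": force on a finger pad.
Only numpy, scipy, OpenCV 4.12 (cv2) and the standard library are available. Lean on these libraries where they do the work, as an engineer would, in place of code of your own. Each camera call takes 0.05 s, during which the arm holds its last target. There are 200 camera calls.

## Task

Check the bonded faceplate of the hearing-aid shell clamped in the tilted bench vise: take the spring push gauge (the straight knurled cylinder with a ball-ended plunger) out of the tool rack, set its ball tip inside the ring drawn on the faceplate with the gauge square to the faceplate, and press gently until the plunger is about half way in, never bottoming it. Do not bump or shift the vise or the shell, and leave the other tools and things where they are. Finish while the gripper is still holding the gauge pressed there: do not let go or lift off.

Things in the scene. Friction and masses are not known exactly. Their poses are not given: they have to be found in the camera images.
- gauge: Spring push gauge, loose, 80 g, round, stands upright, tip down, in one of the rack's three holes (any). Origin at the unpressed tip, z up its axis. From the origin: plunger 0-20 mm, nose and 14 mm dia barrel to 62, collar 24 mm dia 62-67 (rests on the rack), straight knurled grip 16 mm dia 67-117 (grasp here, any yaw), end cap 11 mm dia to 123. The only tool there with a straight flat-ended grip
- gauge_tip (a point): lowest point of the gauge's 6 mm ball tip; rides on the plunger's 4 mm stem; z along the gauge's axis towards its grip end
- plunger (a joint): how far the gauge's plunger is pushed in, m: 0 = fully out (resting), 0.012 = bottomed. Spring: about 0.9 N to start it, then 300 N/m (2.7 N at half way, 4.5 N bottomed)
- rack: Fixed two-tier tool rack, 60 x 176 mm (x, y), 76 mm high, origin under its centre. Three 16 mm holes on its y axis at y = -58, 0 and +58 mm, through the top plate (upper face 76 mm up) and the guide plate (48-54 mm up). Lift a tool straight up 65 mm or more to clear it. The tools' tips hang 14 mm above the table
- vise: Fixed tilting bench vise, round base 112 mm dia, origin under the base centre, front = -x. The head tilts about a level axis along y, 78 mm up; jaw tops 70 mm from that axis; T-handle on the +y side, out to 92 mm from the centre. The head is clamped by friction and shifts under a hard knock
- vise_tilt (a joint): tilt of the vise head towards the vise's front (-x), rad: 0 = faceplate level; set somewhere between 0.26 and 0.5
- faceplate (a point): centre of the faceplate's upper face; z = its outward normal. The tan in-the-ear aid shell is clamped in the vise head between padded brass jaws, faceplate up: oval, 32 x 24 mm (x, y), on the head's centre line 78 mm from the tilt axis, 8 mm clear of the jaws. A raised battery door, 1.2 mm high, lies on the +x half, the drawn ring on the -x half (the lower one)
- spot (a point): centre of the drawn ring (10 mm across) on the upper face of the faceplate, 7 mm to -x of the faceplate's centre; z = outward normal of the faceplate
- file: bystander: needle file with teardrop steel handle standing in the rack, its top 131 mm above its origin (14 mm above the table)
- scraper: bystander: scraper with a 28 mm wooden ball grip standing in the rack, its top 108 mm above its origin (14 mm above the table)
- impression: bystander: grey acrylic ear impression, about 36 x 36 x 38 mm, origin under it
- vial: bystander: frosted glass vial with white cap, 26 mm dia, 59 mm high
- caliper: bystander: slide caliper lying flat, about 200 mm long (y), 12 mm high, jaws to its +x
- loupe: bystander: black eye loupe, 34 mm dia, 24 mm high, with a folding steel case to its +y
- tray: bystander, fixed: steel tray 90 x 150 mm (x, y) with two more shells in it, about 30 mm high
There are look-alikes about, which are no part of the job. Leave any green or yellow look-alike of the gauge alone. What is shaped like the vise but green or red is not meant.

How it is judged:
On the way, in this order (a step that is already met when the one before it is completed fails the run):
1. the gauge is drawn out of the rack in the gripper, its tip above the rack (contact force between the fingers and gauge above 3 N and z of gauge_tip in the frame of rack above 0.08 m), for 0.2 s.
2. the gauge's tip is pressed inside the ring, square to the faceplate, plunger about half way in (distance between gauge_tip and spot below 0.005 m and angle between the z axis of gauge_tip and the z axis of spot, either way round below 0.17 rad and value of joint plunger between 0.003 and 0.009 m and contact force between gauge and vise between 0.8 and 6 N and contact force between the fingers and gauge above 3 N), for 0.5 s.
At the end, for the whole second after the job is handed in: the gripper holds the gauge with its tip within 5 mm of the ring's centre, its axis within 0.17 rad of the faceplate's normal, the plunger 3 to 9 mm in (of 12), 0.8 to 6 N on the shell and the gauge at rest; shell moved less than 4 mm, the other tools and things less than 20 mm (all of step 2 and linear speed of gauge below 0.02 m/s and distance of spot from where it was at the start of the episode below 0.004 m and distance of each of file, scraper, impression, vial, caliper, loupe from where it was at the start of the episode below 0.02 m); the arm keeps its last pose, push and grip.
It fails at once if the plunger is bottomed (value of joint plunger above 0.0117 m).
It fails at once if the shell is pressed hard, or the gripper strikes the vise (contact force between gauge and vise above 10 N or contact force between any of the arm, the fingers and vise above 5 N).
It fails at once if the shell or vise is shifted (distance of spot from where it was at the start of the episode above 0.006 m).
It fails at once if another tool or thing is moved or knocked over (distance of any of file, scraper, impression, vial, caliper, loupe from where it was at the start of the episode above 0.03 m or angle between vial's own z axis and vertical above 0.5 rad).
It also fails if it takes over 38 s, if anything falls off the work surface, if the arm or the gripper's body presses on something with over 40 N, if the wrist force passes 120 N, or if a joint passes its speed limit or range.

## Working session

There is one attempt and no reset: what is moved stays moved. The work goes in short steps, Python scripts to look and compute and a tool call to move; the robot and the scene stay as the last step left them, time stands still between calls to the robot, and variables do not carry over. Pictures are saved under pics/ and viewed, at most 10 in all, crops included, and the job is handed in when it is done.

Besides the shell and the picture viewer there is one more tool, called by a JSON object that holds its "name" and its "arguments", one argument or row to a line. step_arm: Moves the arm, as the interface text tells. Its arguments: {"type":"object","properties":{"targets":{"type":"array"},"force":{"type":"number"}},"required":["targets"]}

```bash
ls; mkdir -p pics; python3 - <<'E'
from plant import manip
import cv2,numpy as np
print(manip.observe())
print(manip.grip_depth)
for n in ("scene","side","wrist"):
    p=manip.camera_params(n); print(n,{k:np.round(v,4).tolist() for k,v in p.items()})
    im=manip.get_image(n); cv2.imwrite(f"pics/{n}0.png",im[:,:,::-1])
a=[cv2.imread(f"pics/{n}0.png") for n in("scene","side")]
E
```

```text
pics
{'t': 0.0, 'q': array([-1.33999441e+00,  5.33656533e-02,  1.61429963e+00, -1.75820958e-05,
        1.47601640e+00, -1.18972267e-01]), 'joint_vel': array([ 0.00096071,  0.00234943, -0.0002883 , -0.00145557, -0.00021753,
        0.0020067 ]), 'joint_torque': array([-1.48483417e-03, -3.93678546e+01, -3.70178175e+01, -2.06698837e-04,
        7.05939470e-03,  6.99584710e-07]), 'eef_pos': array([ 0.21404529, -0.58653361,  0.23005422]), 'eef_rot': array([-3.13951632e+00, -2.30573834e-04,  3.49775624e-01]), 'force': array([-0.07853401, -0.65633249, -0.25623369]), 'wrist_torque': array([-0.00901992, -0.05121431,  0.01958838]), 'finger_force': 0.0, 'finger_gap': 0.08561377676621697}
0.0187
scene {'fx': 507.3022, 'fy': 507.3022, 'cx': 273.3746, 'cy': 216.062, 'distortion': [-0.0564, 0.0, 0.0, 0.0, 0.0], 'world_from_camera': [[0.7812, -0.4578, 0.4245, 1.0198], [0.6242, 0.586, -0.5167, -0.6196], [-0.0122, 0.6686, 0.7435, 1.0703], [0.0, 0.0, 0.0, 1.0]]}
side {'fx': 497.9983, 'fy': 497.9983, 'cx': 280.4522, 'cy': 209.6308, 'distortion': [-0.1021, 0.0, 0.0, 0.0, 0.0], 'world_from_camera': [[-0.9392, 0.194, -0.2834, 0.1721], [-0.3434, -0.5288, 0.7762, 0.9388], [0.0007, 0.8263, 0.5632, 0.7807], [0.0, 0.0, 0.0, 1.0]]}
wrist {'fx': 313.2166, 'fy': 313.2166, 'cx': 275.6094, 'cy': 211.974, 'distortion': [-0.0687, 0.0, 0.0, 0.0, 0.0], 'world_from_camera': [[0.3438, 0.8899, 0.2998, 0.2925], [-0.939, 0.3266, 0.1075, -0.5593], [-0.0022, -0.3185, 0.9479, 0.3735], [0.0, 0.0, 0.0, 1.0]]}
```

View pics/scene0.png

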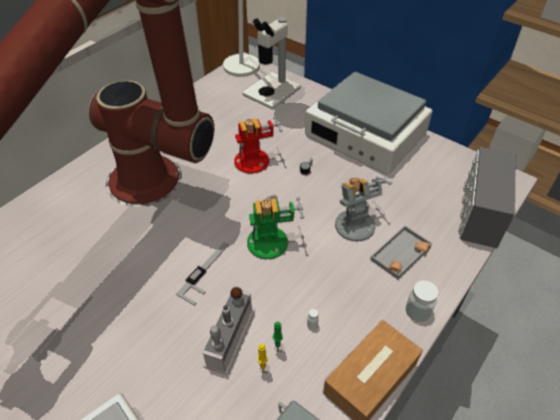

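View pics/side0.png

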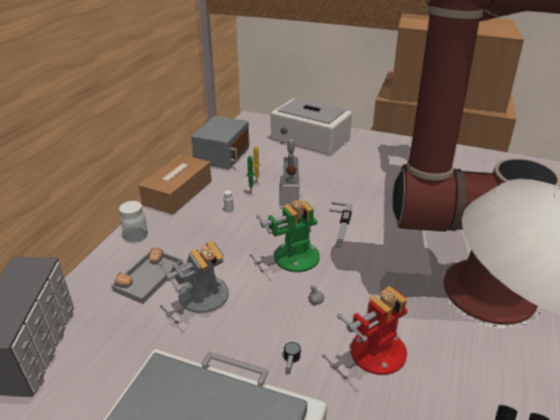

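```bash
python3 - <<'E'
import cv2,numpy as np
a=cv2.imread('pics/scene0.png');b=cv2.imread('pics/side0.png')
c=lambda im,x,y,w,h:cv2.resize(im[y:y+h,x:x+w],(400,300),interpolation=cv2.INTER_CUBIC)
m=np.vstack([np.hstack([c(a,180,275,120,90),c(a,315,165,100,75)]),np.hstack([c(b,240,120,100,75),c(b,150,235,100,75)])])
cv2.imwrite('pics/m1.png',m)
E
```

```text
(no output)
```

View pics/m1.png

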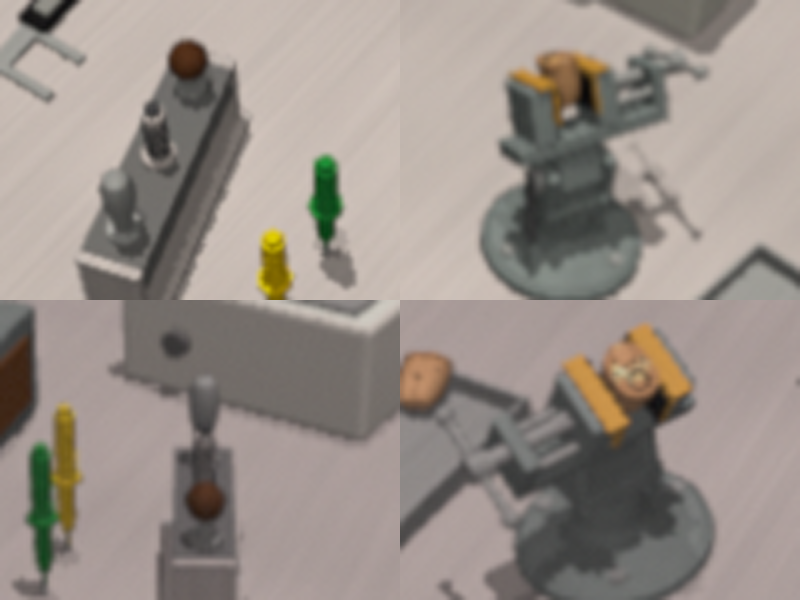

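```bash
cat > h.py <<'E'
import numpy as np,cv2
from plant import manip
from scipy.spatial.transform import Rotation as R
def ray(p,uv):
    K=np.array([[p['fx'],0,p['cx']],[0,p['fy'],p['cy']],[0,0,1.]])
    x,y=cv2.undistortPoints(np.array([[uv]],float),K,np.array(p['distortion']))[0,0]
    T=np.array(p['world_from_camera']); d=T[:3,:3]@[x,-y,-1]; return T[:3,3],d/np.linalg.norm(d)
def onz(p,uv,z):
    o,d=ray(p,uv); return o+d*(z-o[2])/d[2]
def tri(a,ua,b,ub):
    (o1,d1),(o2,d2)=ray(a,ua),ray(b,ub)
    A=np.stack([d1,-d2],1); s=np.linalg.lstsq(A,o2-o1,rcond=None)[0]
    p,q=o1+d1*s[0],o2+d2*s[1]; return (p+q)/2,np.linalg.norm(p-q)
def proj(p,X):
    K=np.array([[p['fx'],0,p['cx']],[0,p['fy'],p['cy']],[0,0,1.]]);T=np.linalg.inv(np.array(p['world_from_camera']))
    c=T[:3,:3]@np.asarray(X)+T[:3,3]; return cv2.projectPoints(np.array([[c[0],-c[1],-c[2]]]),np.zeros(3),np.zeros(3),K,np.array(p['distortion']))[0].ravel()
E
python3 - <<'E'
from h import *
np.set_printoptions(precision=4,suppress=True)
S=manip.camera_params('scene');D=manip.camera_params('side')
for n,uv,z in [('corner',(204,352.4),.076),('corner',(228,357.5),.076),('corner',(251,293.6),.076),('gcol',(227.4,321.5),.0785),('gtop',(225.6,306.5),.137),('fcol',(218,344),.0785),('scol',(238,302),.0785),('sball',(236.4,293),.108),('vbase',(355,225),.01)]: print(n,onz(S,uv,z))
for n,uv,z in [('c',(283.75,157.5),.076),('c',(298.75,157.5),.076),('c',(299,184.5),.076),('c',(281,184),.076),('vbase',(204,295),.01),('sball',(291,170),.108)]: print('side',n,onz(D,uv,z))
E
```

```text
corner [ 0.5798 -0.3258  0.076 ]
corner [ 0.6279 -0.3026  0.076 ]
corner [ 0.5623 -0.1498  0.076 ]
gcol [ 0.5698 -0.2396  0.0785]
gtop [ 0.5688 -0.2372  0.137 ]
fcol [ 0.5909 -0.2933  0.0785]
scol [ 0.5548 -0.1868  0.0785]
sball [ 0.5502 -0.184   0.108 ]
vbase [0.613  0.2302 0.01  ]
side c [ 0.612  -0.2942  0.076 ]
side c [ 0.5701 -0.3097  0.076 ]
side c [ 0.521  -0.1636  0.076 ]
side c [ 0.5678 -0.1492  0.076 ]
side vbase [0.6034 0.2485 0.01  ]
side sball [ 0.5494 -0.1778  0.108 ]
```

{"name": "step_arm", "arguments": {
  "targets": [
    [0.45,-0.2,0,0,0.3],
    [0.9,-0.4,0,0,0.4],
    [0.9,-0.4,0,0,0.5]
  ],
  "force": 30
}}

```text
t: 0.45
eef_pos: [0.2882, -0.5154, 0.2309]
eef_rot: [-3.14, -0.002, 0.355]
force: [0.9, -1.0, 0.2]
finger_gap: 0.044
finger_force: 0.0
```

{"name": "step_arm", "arguments": {
  "targets": [
    [0.45,-0.2,0,0,0.5],
    [0.9,-0.4,0,0,0.5],
    [0.9,-0.4,0,0,0.5]
  ]
}}

```text
t: 0.75
eef_pos: [0.3587, -0.4472, 0.2311]
eef_rot: [-3.141, -0.001, 0.355]
force: [0.2, -0.1, -0.2]
finger_gap: 0.043
finger_force: 0.0
```

{"name": "step_arm", "arguments": {
  "targets": [
    [0.45,-0.2,0,0,0.5],
    [0.9,-0.4,0,0,0.5],
    [0.9,-0.4,0,0,0.5]
  ]
}}

```text
t: 1.05
eef_pos: [0.4291, -0.3793, 0.2311]
eef_rot: [-3.141, -0.001, 0.355]
force: [-0.0, -0.3, -0.0]
finger_gap: 0.0426
finger_force: 0.0
```

{"name": "step_arm", "arguments": {
  "targets": [
    [0.45,-0.2,0,0,0.5],
    [0.9,-0.4,0,0,0.5],
    [0.9,-0.4,0,0,0.5]
  ]
}}

```text
t: 1.35
eef_pos: [0.4996, -0.3113, 0.2311]
eef_rot: [-3.141, -0.001, 0.355]
force: [-0.5, -1.5, -0.2]
finger_gap: 0.043
finger_force: 0.0
```

{"name": "step_arm", "arguments": {
  "targets": [
    [0.45,-0.2,0,0,0.5],
    [0.9,-0.4,0,0,0.5],
    [0.9,-0.4,0,0,0.5],
    [0.9,-0.4,0,0,0.5],
    [0.9,-0.4,0,0,0.5]
  ]
}}

```text
t: 1.85
eef_pos: [0.5674, -0.2467, 0.231]
eef_rot: [3.141, 0.001, 0.348]
force: [0.4, -0.1, 0.4]
finger_gap: 0.0427
finger_force: 0.0
```

```bash
python3 - <<'E'
from h import *
np.set_printoptions(precision=4,suppress=True)
p=manip.camera_params('wrist');im=manip.get_image('wrist');o=manip.observe()
print(o['t'],o['eef_pos'],o['eef_rot'],o['finger_gap'],o['joint_vel'].max())
np.save('w1.npy',p,allow_pickle=True)
cv2.imwrite('pics/w1.png',im[:,:,::-1])
E
```

```text
1.9 [ 0.5673 -0.2468  0.2311] [3.1415 0.0008 0.3476] 0.04281198168175024 0.005373852718994296
```

View pics/w1.png

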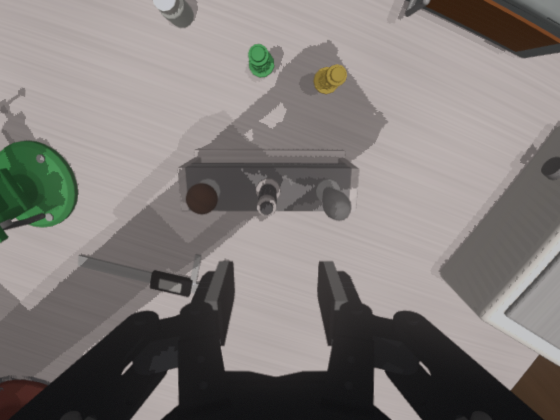

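```bash
python3 - <<'E'
from h import *
np.set_printoptions(precision=4,suppress=True)
p=np.load('w1.npy',allow_pickle=True).item()
c=cv2.resize(cv2.imread('pics/w1.png')[145:235,170:370],(800,360),interpolation=cv2.INTER_CUBIC)
cv2.imwrite('pics/w1c.png',c)
for n,uv,z in [('cap',(266,208),.137),('collar',(268,189),.081),('ball',(202,198),.122),('filetop',(337,203),.14),('c',(185,165),.076),('c',(354,165),.076),('c',(357,212),.076),('c',(183,210),.076)]: print(n,onz(p,uv,z))
E
```

```text
cap [ 0.5713 -0.2382  0.137 ]
collar [ 0.5725 -0.2381  0.081 ]
ball [ 0.5565 -0.1859  0.122 ]
filetop [ 0.5952 -0.2889  0.14  ]
c [ 0.5664 -0.1553  0.076 ]
c [ 0.622  -0.3081  0.076 ]
c [ 0.5795 -0.3308  0.076 ]
c [ 0.5214 -0.1651  0.076 ]
```

View pics/w1c.png

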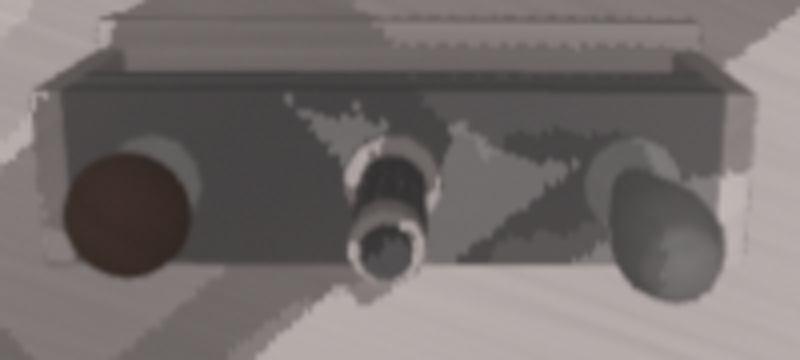

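```bash
python3 - <<'E'
from h import *
np.set_printoptions(precision=4,suppress=True)
S=manip.camera_params('scene');D=manip.camera_params('side')
print(tri(S,(355.5,182.5),D,(208,253)))
print('pads side',onz(D,(199,258.5),.145),onz(D,(215.5,249.5),.145))
print('pads scene',onz(S,(347.5,186),.145),onz(S,(365,181.5),.145))
print('base',onz(S,(355,225),.01),onz(D,(204,295),.01))
print('cap',tri(S,(225.6,306.5),D,(291,158)))
E
```

```text
(array([0.5819, 0.2523, 0.1383]), np.float64(0.004091094215712142))
pads side [0.5847 0.2803 0.145 ] [0.5665 0.2432 0.145 ]
pads scene [0.5774 0.2233 0.145 ] [0.6043 0.2655 0.145 ]
base [0.613  0.2302 0.01  ] [0.6034 0.2485 0.01  ]
cap (array([ 0.5632, -0.2282,  0.1179]), np.float64(0.007260024964275568))
```

{"name": "step_arm", "arguments": {
  "targets": [
    [0.075,-0.067,0,0,0.6],
    [0.075,-0.067,0.4,0,0.6],
    [0.075,-0.067,0.7,0,0.6],
    [0.075,-0.067,0.7,0,0.6],
    [0.075,-0.067,0.7,0,0.6]
  ]
}}

```text
t: 2.4
eef_pos: [0.5728, -0.2363, 0.1613]
eef_rot: [-3.141, 0.001, 0.349]
force: [0.7, -0.4, 1.1]
finger_gap: 0.0343
finger_force: 0.0
```

```bash
python3 - <<'E'
from h import *
np.set_printoptions(precision=4,suppress=True)
p=manip.camera_params('wrist');im=manip.get_image('wrist');o=manip.observe()
print(o['t'],o['eef_pos'],o['eef_rot'],o['finger_gap'])
for X in [(.572,-.238,.137),(.572,-.238,.081)]: print(proj(p,X))
cv2.imwrite('pics/w2.png',im[:,:,::-1])
E
```

```text
2.45 [ 0.5737 -0.2367  0.163 ] [ 3.14   -0.0014  0.3493] 0.03408942119921212
[276.1537 256.7813]
[276.1116 223.4359]
```

View pics/w2.png

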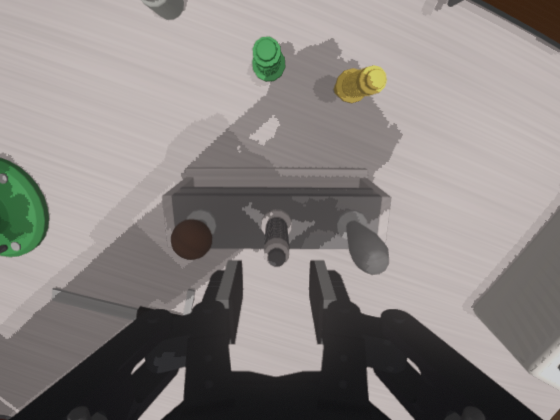

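{"name": "step_arm", "arguments": {
  "targets": [
    [-0.01,0.01,0.35,0,0.6],
    [-0.01,0.01,0.74,0,0.6],
    [-0.01,0.01,0.74,0,0.6],
    [-0.01,0.01,0.74,0,0.6],
    [-0.01,0.01,0.74,0,1],
    [-0.01,0.01,0.74,0,1],
    [-0.01,0.01,0.74,0,1],
    [-0.01,0.01,0.74,0,1]
  ],
  "force": 40
}}

```text
t: 3.25
eef_pos: [0.574, -0.2377, 0.0904]
eef_rot: [3.14, -0.003, 0.35]
force: [-1.1, 2.8, 6.1]
finger_gap: 0.0148
finger_force: 38.9
```

{"name": "step_arm", "arguments": {
  "targets": [
    [0,0,0,0,1],
    [0,0,0,0,1]
  ]
}}

```text
t: 3.45
eef_pos: [0.574, -0.2377, 0.0905]
eef_rot: [3.139, -0.003, 0.35]
force: [-1.5, 2.1, 5.8]
finger_gap: 0.0148
finger_force: 38.9
```

{"name": "step_arm", "arguments": {
  "targets": [
    [0,0,-0.15,0,1],
    [0,0,-0.3,0,1],
    [0,0,-0.44,0,1],
    [0,0,-0.44,0,1],
    [0,0,-0.44,0,1]
  ]
}}

```text
t: 3.95
eef_pos: [0.5728, -0.2378, 0.1323]
eef_rot: [3.14, -0.001, 0.35]
force: [-0.4, 0.1, -1.1]
finger_gap: 0.0148
finger_force: 39.1
```

{"name": "step_arm", "arguments": {
  "targets": [
    [-0.05,0,0,0,1],
    [-0.1,0,0,0,1],
    [-0.15,0,0,0,1],
    [-0.2,0,0,0,1],
    [-0.2,0,0,0,1]
  ],
  "force": 25
}}

```text
t: 4.45
eef_pos: [0.5541, -0.2439, 0.1311]
eef_rot: [-3.141, -0.003, 0.349]
force: [5.2, 1.9, -0.3]
finger_gap: 0.015
finger_force: 39.6
```

```bash
python3 - <<'E'
from h import *
np.set_printoptions(precision=4,suppress=True)
for n in('wrist','side'):
    p=manip.camera_params(n);im=manip.get_image(n);cv2.imwrite(f'pics/{n}3.png',im[:,:,::-1])
o=manip.observe()
print(o['t'],o['eef_pos'],o['eef_rot'],o['finger_gap'],o['force'])
a=cv2.imread('pics/wrist3.png')[150:400,130:430];b=cv2.imread('pics/side3.png')[90:215,215:365]
cv2.imwrite('pics/m3.png',np.hstack([cv2.resize(x,(400,334),interpolation=cv2.INTER_CUBIC) for x in(a,b)]))
E
```

```text
4.55 [ 0.5542 -0.2439  0.1311] [-3.1411 -0.0016  0.3496] 0.015022112128300808 [ 4.7574  2.5895 -0.6189]
```

View pics/m3.png

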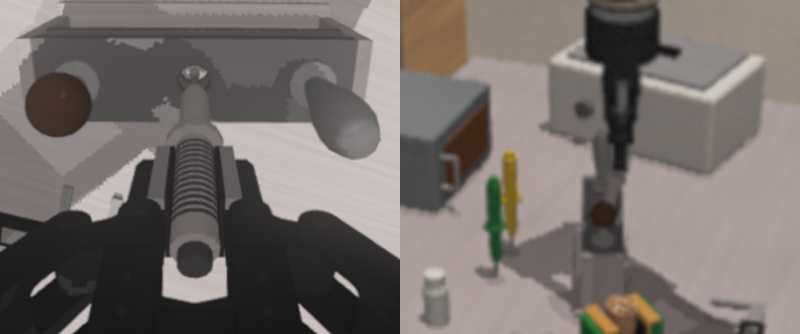

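{"name": "step_arm", "arguments": {
  "targets": [
    [-0.05,0,0,0,1],
    [-0.1,0,0,0,1],
    [-0.15,0,0,0,1],
    [-0.19,0,0,0,1],
    [-0.19,0,0,0,1],
    [-0.19,0,0,0,1]
  ]
}}

```text
t: 5.15
eef_pos: [0.5362, -0.2507, 0.1317]
eef_rot: [-3.142, -0.001, 0.35]
force: [3.9, 1.9, 2.3]
finger_gap: 0.0149
finger_force: 40.8
```

{"name": "step_arm", "arguments": {
  "targets": [
    [0,0,-0.3,0,1],
    [0,0,-0.6,0,1],
    [0,0,-0.9,0,1],
    [0,0,-0.9,0,1],
    [0,0,-0.9,0,1],
    [0,0,-0.9,0,1]
  ],
  "force": 80
}}

```text
t: 5.75
eef_pos: [0.5345, -0.2505, 0.2187]
eef_rot: [-3.139, 0.004, 0.35]
force: [0.0, -0.0, -1.0]
finger_gap: 0.0144
finger_force: 78.1
```

```bash
python3 - <<'E'
from h import *
np.set_printoptions(precision=4,suppress=True)
P={}
for n in('wrist','side','scene'):
    P[n]=manip.camera_params(n);im=manip.get_image(n);cv2.imwrite(f'pics/{n}4.png',im[:,:,::-1])
o=manip.observe();np.save('w4.npy',dict(P=P,o=o),allow_pickle=True)
print(o['t'],o['eef_pos'],o['eef_rot'],o['finger_gap'],o['force'],o['q'])
a=cv2.imread('pics/wrist4.png')[150:400,130:430];b=cv2.imread('pics/scene4.png')[230:330,170:290]
cv2.imwrite('pics/m4.png',np.hstack([cv2.resize(x,(400,333),interpolation=cv2.INTER_CUBIC) for x in(a,b)]))
E
```

```text
5.9 [ 0.5349 -0.2504  0.2191] [-3.1388  0.0027  0.3497] 0.014180954956002224 [-0.8845 -0.1986 -1.2143] [-0.5636 -0.018   1.705  -0.0005  1.4585  0.6576]
```

View pics/m4.png

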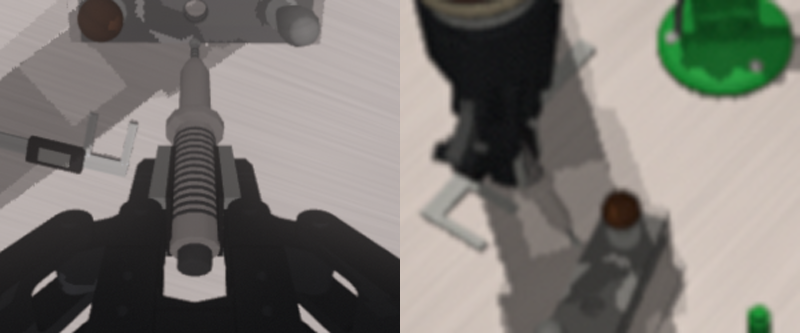

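```bash
python3 - <<'E'
from h import *
np.set_printoptions(precision=4,suppress=True)
d=np.load('w4.npy',allow_pickle=True).item();o=d['o'];p=d['P']['wrist']
Rt=R.from_euler('xyz',o['eef_rot']).as_matrix();g=o['eef_pos']-Rt[:,2]*.0187
for th in (.2,.3,.35,.4,.45,.5):
  ax=-np.sin(th)*Rt[:,0]-np.cos(th)*Rt[:,2]
  for G in (93.,96.): print(th,G,[proj(p,g+ax*(L-G)/1000) for L in (3,64.5,123)])
m=cv2.imread('pics/wrist4.png');print([(130+195*.75,150+y*.75) for y in (44,125,262)])
E
```

```text
0.2 93.0 [array([274.3409, 203.0761]), array([273.854 , 257.4296]), array([273.0146, 352.6959])]
0.2 96.0 [array([274.3588, 201.0815]), array([273.8845, 254.0049]), array([273.0729, 346.0111])]
0.3 93.0 [array([274.3238, 191.9914]), array([273.8419, 253.3912]), array([273.0457, 357.1242])]
0.3 96.0 [array([274.3418, 189.7098]), array([273.8717, 249.5681]), array([273.0995, 350.0151])]
0.35 93.0 [array([274.3129, 186.5113]), array([273.8347, 251.4781]), array([273.063 , 359.0207])]
0.35 96.0 [array([274.331, 184.08 ]), array([273.864 , 247.4599]), array([273.1144, 351.7448])]
0.4 93.0 [array([274.3004, 181.0757]), array([273.8267, 249.6409]), array([273.0813, 360.7023])]
0.4 96.0 [array([274.3185, 178.4898]), array([273.8555, 245.431 ]), array([273.1302, 353.2893])]
0.45 93.0 [array([274.2863, 175.6871]), array([273.8179, 247.8841]), array([273.1006, 362.1682])]
0.45 96.0 [array([274.3043, 172.9415]), array([273.8461, 243.4858]), array([273.1468, 354.6474])]
0.5 93.0 [array([274.2704, 170.349 ]), array([273.8083, 246.2118]), array([273.1207, 363.4189])]
0.5 96.0 [array([274.2883, 167.4381]), array([273.8359, 241.629 ]), array([273.1642, 355.8187])]
[(276.25, 183.0), (276.25, 243.75), (276.25, 346.5)]
```

{"name": "step_arm", "arguments": {
  "targets": [
    [0,0,-0.4,0,1],
    [0,0,-0.8,0,1],
    [0,0,-0.9,0,1]
  ]
}}

```text
t: 6.2
eef_pos: [0.5372, -0.2518, 0.3164]
eef_rot: [3.136, -0.004, 0.35]
force: [0.6, -1.1, 0.2]
finger_gap: 0.014
finger_force: 78.2
```

{"name": "step_arm", "arguments": {
  "targets": [
    [0.13,-0.43,0,0,1],
    [0.26,-0.87,0,0,1],
    [0.26,-0.87,0,0,1]
  ]
}}

```text
t: 6.5
eef_pos: [0.53, -0.1561, 0.3102]
eef_rot: [-3.139, 0.001, 0.354]
force: [0.4, -0.1, -0.2]
finger_gap: 0.0141
finger_force: 78.4
```

{"name": "step_arm", "arguments": {
  "targets": [
    [0.13,-0.43,0,0,1],
    [0.26,-0.87,0,0,1],
    [0.26,-0.87,0,0,1]
  ]
}}

```text
t: 6.8
eef_pos: [0.5245, -0.0658, 0.3101]
eef_rot: [-3.139, 0.001, 0.355]
force: [-0.2, -0.3, 0.3]
finger_gap: 0.0144
finger_force: 78.7
```

{"name": "step_arm", "arguments": {
  "targets": [
    [0.13,-0.43,0,0,1],
    [0.26,-0.87,0,0,1],
    [0.26,-0.87,0,0,1]
  ]
}}

```text
t: 7.1
eef_pos: [0.5192, 0.0243, 0.3103]
eef_rot: [-3.14, 0.001, 0.355]
force: [0.0, -1.3, -0.3]
finger_gap: 0.0143
finger_force: 78.8
```

{"name": "step_arm", "arguments": {
  "targets": [
    [0.13,-0.43,0,0,1],
    [0.26,-0.87,0,0,1],
    [0.26,-0.87,0,0,1]
  ]
}}

```text
t: 7.4
eef_pos: [0.5139, 0.1145, 0.3103]
eef_rot: [-3.14, 0.001, 0.355]
force: [-0.7, -0.0, -1.0]
finger_gap: 0.0139
finger_force: 78.9
```

{"name": "step_arm", "arguments": {
  "targets": [
    [0.13,-0.43,0,0,1],
    [0.26,-0.87,0,0,1],
    [0.26,-0.87,0,0,1]
  ]
}}

```text
t: 7.7
eef_pos: [0.5088, 0.2047, 0.3102]
eef_rot: [-3.141, 0.001, 0.354]
force: [0.0, -1.6, -1.3]
finger_gap: 0.0143
finger_force: 78.9
```

{"name": "step_arm", "arguments": {
  "targets": [
    [0.13,-0.43,0,0,1],
    [0.26,-0.87,0,0,1],
    [0.26,-0.87,0,0,1]
  ]
}}

```text
t: 8.0
eef_pos: [0.5036, 0.2951, 0.31]
eef_rot: [-3.141, 0.001, 0.353]
force: [0.6, -1.1, -0.5]
finger_gap: 0.0144
finger_force: 79.0
```

{"name": "step_arm", "arguments": {
  "targets": [
    [0,0,0,0.25,1],
    [0,0,0,0.5,1],
    [0,0,0,0.75,1],
    [0,0,0,1,1],
    [0,0,0,1,1]
  ]
}}

```text
t: 8.5
eef_pos: [0.5045, 0.2909, 0.3105]
eef_rot: [3.14, 0.0, -0.176]
force: [0.5, 0.1, -1.4]
finger_gap: 0.0143
finger_force: 79.0
```

{"name": "step_arm", "arguments": {
  "targets": [
    [0,0,0,0.25,1],
    [0,0,0,0.5,1],
    [0,0,0,0.6,1],
    [0,0,0,0.6,1],
    [0,0,0,0.6,1]
  ]
}}

```text
t: 9.0
eef_pos: [0.504, 0.2921, 0.311]
eef_rot: [3.141, -0.0, -0.486]
force: [0.0, -0.1, -0.7]
finger_gap: 0.0139
finger_force: 79.0
```

```bash
python3 - <<'E'
from h import *
np.set_printoptions(precision=4,suppress=True)
P={}
for n in('wrist','side','scene'):
    P[n]=manip.camera_params(n);im=manip.get_image(n);cv2.imwrite(f'pics/{n}5.png',im[:,:,::-1])
o=manip.observe();np.save('w5.npy',dict(P=P,o=o),allow_pickle=True)
print(o['t'],o['eef_pos'],o['eef_rot'],o['finger_gap'],o['force'],o['q'])
E
```

```text
9.15 [0.5038 0.2927 0.3112] [ 3.1414 -0.     -0.487 ] 0.014298138440920184 [ 0.174   0.6418 -0.4283] [ 0.3987 -0.0827  1.6151 -0.0002  1.6093  2.4565]
```

View pics/wrist5.png

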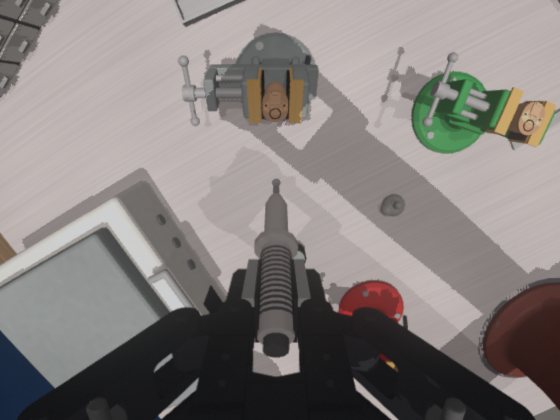

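```bash
python3 - <<'E'
import cv2,numpy as np
a=cv2.imread('pics/wrist5.png')[65:140,230:330];b=cv2.imread('pics/side5.png')[235:310,160:260]
cv2.imwrite('pics/m5.png',np.hstack([cv2.resize(x,(400,300),interpolation=cv2.INTER_CUBIC) for x in (a,b)]))
E
```

```text
(no output)
```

View pics/m5.png

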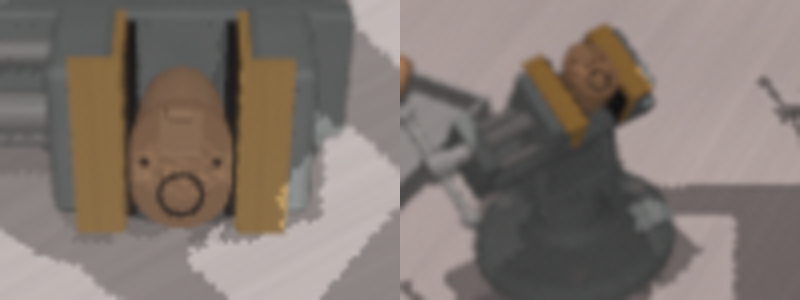

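```bash
python3 - <<'E'
from h import *
np.set_printoptions(precision=4,suppress=True)
d=np.load('w5.npy',allow_pickle=True).item();o=d['o'];P=d['P'];W=P['wrist']
s,e=tri(W,(275.25,113.5),P['side'],(210,254.5));print('spot',s,e)
yaw=o['eef_rot'][2];tx=np.array([np.cos(yaw),np.sin(yaw)]);ty=np.array([np.sin(yaw),-np.cos(yaw)])
# base circle from wrist: gray base edge mask check
far=onz(W,(275,33),.012);print('far base edge',far)
b=far[:2]-.056*tx;print('base',b,'scene/side est .613 .230/.603 .2485')
for h in (.14,.144,.148,.152):
  x=onz(W,(275.25,113.5),h); r=b-x[:2]; print(h,x,'fwd',r@tx,'lat',r@ty)
for t in (.26,.32,.38,.44,.5): print(t,.078+.078*np.cos(t)-.007*np.sin(t),.078*np.sin(t)+.007*np.cos(t))
# pad direction
for q in [((255.5,123),(253,79)),((295,123),(297,79))]: 
  print([onz(W,u,z)[:2] for u,z in zip(q,(.137,.151))])
E
```

```text
spot [0.573  0.2561 0.14  ] 6.291593082269185e-05
far base edge [0.6595 0.2111 0.012 ]
base [0.61   0.2373] scene/side est .613 .230/.603 .2485
0.14 [0.573  0.2562 0.14  ] fwd 0.041515781737492485 lat -0.0006341933125781143
0.144 [0.5731 0.2561 0.144 ] fwd 0.04144286530418971 lat -0.000639047843263775
0.148 [0.5731 0.2561 0.148 ] fwd 0.04136994887088703 lat -0.0006439023739494877
0.152 [0.5732 0.256  0.152 ] fwd 0.04129703243758438 lat -0.0006487569046351484
0.26 0.15157885443124694 0.026817012894529695
0.32 0.14983839668611756 0.031180839654634272
0.38 0.14783939828907694 0.03543244906324822
0.44 0.14558905347569515 0.03955653991768771
0.5 0.14309546105721965 0.04353826994436044
[array([0.5741, 0.2775]), array([0.6093, 0.2597])]
[array([0.556 , 0.2432]), array([0.5908, 0.2245])]
```

```bash
python3 - <<'E'
from h import *
np.set_printoptions(precision=4,suppress=True)
d=np.load('w5.npy',allow_pickle=True).item();P=d['P']
w=lambda x,y:(230+x/4,65+y/4); s=lambda x,y:(160+(x-400)/4,235+y/4)
A=[(w(80,232),s(572,143)),(w(70,57),s(527,60)),(w(127,230),s(588,122)),(w(120,57),s(547,55)),(w(283,232),s(653,90)),(w(296,60),s(607,27)),(w(181,194),s(600,78))]
X=[tri(P['wrist'],a,P['side'],b) for a,b in A]
for x in X: print(x)
for i in(0,2,4):
  v=X[i+1][0]-X[i][0]; print('tilt',np.arctan2(v[2],np.hypot(*v[:2])))
E
```

```text
(array([0.5766, 0.284 , 0.1183]), np.float64(9.84712846675519e-05))
(array([0.611 , 0.2639, 0.1468]), np.float64(0.0021783875580573147))
(array([0.5719, 0.2729, 0.1247]), np.float64(0.0013036862404623888))
(array([0.6056, 0.2536, 0.1438]), np.float64(0.002743501740165753))
(array([0.5527, 0.2379, 0.1238]), np.float64(0.0008582400920694367))
(array([0.5876, 0.2183, 0.1411]), np.float64(0.00041643451857594936))
(array([0.573 , 0.2561, 0.14  ]), np.float64(6.291593082269185e-05))
tilt 0.6208435380262126
tilt 0.45724974634619225
tilt 0.40689511230074976
```

{"name": "step_arm", "arguments": {
  "targets": [
    [0.16,0,0.2,0,1],
    [0.33,0,0.45,0,1],
    [0.33,0,0.65,0,1],
    [0.33,0,0.7,0,1],
    [0.33,0,0.7,0,1],
    [0.33,0,0.7,0,1],
    [0.33,0,0.7,0,1]
  ]
}}

```text
t: 9.85
eef_pos: [0.5333, 0.278, 0.2433]
eef_rot: [-3.139, -0.002, -0.487]
force: [-1.0, 0.1, -0.4]
finger_gap: 0.0144
finger_force: 79.0
```

```bash
python3 - <<'E'
from h import *
np.set_printoptions(precision=4,suppress=True)
P={};F=[]
for n in('wrist','side','scene'):
    P[n]=manip.camera_params(n);im=manip.get_image(n);cv2.imwrite(f'pics/{n}6.png',im[:,:,::-1]);F.append(manip.observe()['force'])
for i in range(5): manip.get_image('wrist');F.append(manip.observe()['force'])
o=manip.observe();np.save('w6.npy',dict(P=P,o=o),allow_pickle=True)
print(o['t'],o['eef_pos'],o['eef_rot'],np.mean(F,0),np.std(F,0))
a=cv2.imread('pics/wrist6.png')[120:270,175:375];b=cv2.imread('pics/side6.png')[190:265,160:260];c=cv2.imread('pics/scene6.png')[140:200,315:395]
cv2.imwrite('pics/m6.png',np.vstack([np.hstack([cv2.resize(x,(400,300),interpolation=cv2.INTER_CUBIC) for x in y]) for y in ((a,b),(c,c))]))
E
```

```text
10.25 [0.5327 0.2776 0.2414] [-3.1414 -0.0001 -0.4879] [-0.0874 -0.0455 -0.7235] [0.48   0.3005 0.5276]
```

View pics/m6.png

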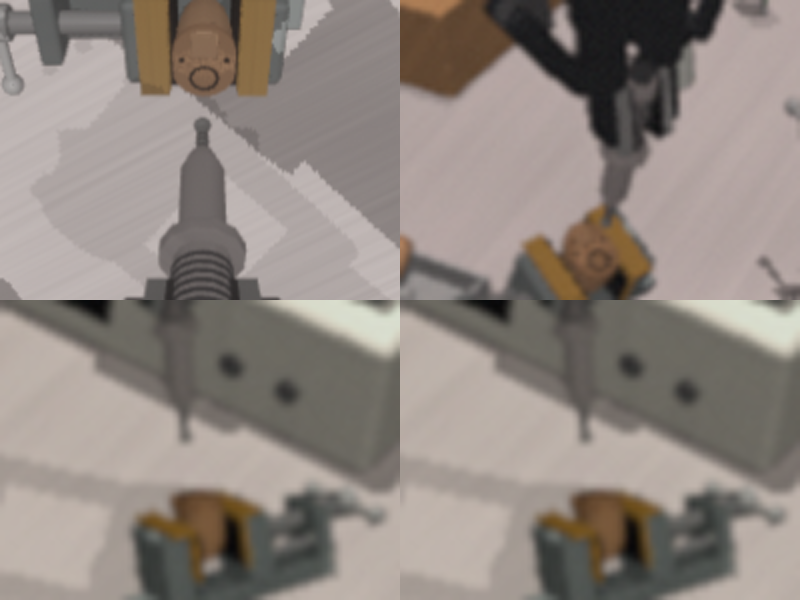

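```bash
python3 - <<'E'
from h import *
np.set_printoptions(precision=4,suppress=True)
d=np.load('w6.npy',allow_pickle=True).item();P=d['P'];o=d['o'];W,D,S=P['wrist'],P['side'],P['scene']
s,e=tri(W,(277,159),D,(210,254.5));b,e2=tri(W,(276.5,183),D,(212,244.25));b3,e3=tri(W,(276.5,183),S,(351.8,167.2))
print('spot',s,e,'ball',b,e2,'ball scene',b3,e3)
Rt=R.from_euler('xyz',o['eef_rot']).as_matrix();g=o['eef_pos']-Rt[:,2]*.0187
for th in(.32,.35,.38,.41):
  ax=-np.sin(th)*Rt[:,0]-np.cos(th)*Rt[:,2]
  for G in (.0955,.0975):
    q=g-ax*(G-.003);print(th,G,q,proj(W,q),proj(D,q),proj(S,q))
for z in (.14,.143,.146,.149): print('spot ray',z,onz(W,(277,159),z),onz(D,(210,254.5),z))
E
```

```text
spot [0.5726 0.2565 0.1404] 0.00017863174529077832 ball [0.5625 0.2622 0.1737] 4.330171398639231e-05 ball scene [0.5625 0.262  0.1743] 0.00040201924274402897
0.32 0.0955 [0.5585 0.264  0.1723] [276.9367 188.7377] [213.4824 245.7632] [350.8994 166.7329]
0.32 0.0975 [0.559  0.2637 0.1704] [276.9362 187.2167] [213.3691 246.3717] [350.9453 167.4207]
0.35 0.0955 [0.5608 0.2627 0.1733] [276.9494 185.4202] [212.668 244.78 ] [351.4295 167.0967]
0.35 0.0975 [0.5614 0.2624 0.1714] [276.9491 183.8401] [212.5385 245.3682] [351.4865 167.7934]
0.38 0.0955 [0.5631 0.2615 0.1742] [276.9623 182.1179] [211.861  243.7744] [351.9591 167.4328]
0.38 0.0975 [0.5637 0.2612 0.1724] [276.9622 180.4776] [211.7154 244.3418] [352.0273 168.1378]
0.41 0.0955 [0.5653 0.2603 0.1753] [276.9754 178.8313] [211.0618 242.7473] [352.4877 167.7407]
0.41 0.0975 [0.566  0.26   0.1735] [276.9754 177.1296] [210.9003 243.2936] [352.5671 168.4534]
spot ray 0.14 [0.5725 0.2565 0.14  ] [0.5729 0.2561 0.14  ]
spot ray 0.143 [0.5729 0.2563 0.143 ] [0.5711 0.2593 0.143 ]
spot ray 0.146 [0.5733 0.2561 0.146 ] [0.5692 0.2625 0.146 ]
spot ray 0.149 [0.5737 0.2558 0.149 ] [0.5673 0.2657 0.149 ]
```

{"name": "step_arm", "arguments": {
  "targets": [
    [-0.1,0,-0.3,0,1],
    [-0.1,0,-0.7,0,1],
    [-0.1,0,-0.75,0,1]
  ]
}}

```text
t: 10.55
eef_pos: [0.5257, 0.2832, 0.323]
eef_rot: [-3.134, -0.007, -0.488]
force: [0.1, 0.2, 0.2]
finger_gap: 0.0141
finger_force: 79.0
```

{"name": "step_arm", "arguments": {
  "targets": [
    [0,0,0,-0.25,1],
    [0,0,0,-0.5,1],
    [0,0,0,-0.75,1],
    [0,0,0,-1,1],
    [0,0,0,-1,1]
  ]
}}

```text
t: 11.05
eef_pos: [0.5238, 0.2821, 0.3156]
eef_rot: [3.141, 0.001, 0.035]
force: [0.2, 0.1, -1.7]
finger_gap: 0.0143
finger_force: 78.9
```

{"name": "step_arm", "arguments": {
  "targets": [
    [0,0,0,-0.25,1],
    [0,0,0,-0.5,1],
    [0,0,0,-0.6,1],
    [0,0,0,-0.6,1]
  ]
}}

```text
t: 11.45
eef_pos: [0.5238, 0.2822, 0.3159]
eef_rot: [3.142, 0.0, 0.347]
force: [-0.7, -0.0, -1.4]
finger_gap: 0.0143
finger_force: 78.9
```

{"name": "step_arm", "arguments": {
  "targets": [
    [-0.1,0.42,0,0,1],
    [-0.19,0.83,0,0,1],
    [-0.19,0.83,0,0,1]
  ]
}}

```text
t: 11.75
eef_pos: [0.5351, 0.1942, 0.3162]
eef_rot: [3.14, 0.0, 0.342]
force: [-0.7, -0.4, -0.7]
finger_gap: 0.0143
finger_force: 79.0
```

{"name": "step_arm", "arguments": {
  "targets": [
    [-0.1,0.42,0,0,1],
    [-0.19,0.83,0,0,1],
    [-0.19,0.83,0,0,1]
  ]
}}

```text
t: 12.05
eef_pos: [0.5456, 0.11, 0.3161]
eef_rot: [3.14, 0.0, 0.342]
force: [-0.1, 0.2, -1.5]
finger_gap: 0.0141
finger_force: 79.0
```

{"name": "step_arm", "arguments": {
  "targets": [
    [-0.1,0.42,0,0,1],
    [-0.19,0.83,0,0,1],
    [-0.19,0.83,0,0,1]
  ]
}}

```text
t: 12.35
eef_pos: [0.5561, 0.0259, 0.316]
eef_rot: [3.141, 0.001, 0.343]
force: [0.0, 0.7, -1.2]
finger_gap: 0.0146
finger_force: 79.0
```

{"name": "step_arm", "arguments": {
  "targets": [
    [-0.1,0.42,0,0,1],
    [-0.19,0.83,0,0,1],
    [-0.19,0.83,0,0,1]
  ]
}}

```text
t: 12.65
eef_pos: [0.5667, -0.0582, 0.3159]
eef_rot: [3.141, 0.001, 0.344]
force: [0.8, 0.3, -0.5]
finger_gap: 0.0141
finger_force: 79.0
```

{"name": "step_arm", "arguments": {
  "targets": [
    [-0.1,0.42,0,0,1],
    [-0.19,0.83,0,0,1],
    [-0.19,0.83,0,0,1]
  ]
}}

```text
t: 12.95
eef_pos: [0.5773, -0.1423, 0.3157]
eef_rot: [3.141, 0.001, 0.345]
force: [0.1, 0.5, -0.8]
finger_gap: 0.0144
finger_force: 79.0
```

{"name": "step_arm", "arguments": {
  "targets": [
    [-0.1,0.42,0,0,1],
    [-0.19,0.83,0,0,1],
    [-0.19,0.83,0,0,1],
    [-0.19,0.83,0,0,1]
  ]
}}

```text
t: 13.35
eef_pos: [0.5878, -0.2235, 0.3158]
eef_rot: [-3.14, -0.0, 0.349]
force: [0.4, 1.3, -1.5]
finger_gap: 0.0138
finger_force: 79.0
```

{"name": "step_arm", "arguments": {
  "targets": [
    [0.05,0.08,0.3,0,1],
    [0.05,0.08,0.7,0,1],
    [0.05,0.08,1,0,1],
    [0.05,0.08,1,0,1],
    [0.05,0.08,1,0,1]
  ]
}}

```text
t: 13.85
eef_pos: [0.5952, -0.2287, 0.2166]
eef_rot: [-3.141, 0.0, 0.351]
force: [0.7, -0.2, -0.3]
finger_gap: 0.0144
finger_force: 79.0
```

{"name": "step_arm", "arguments": {
  "targets": [
    [0,0,0.25,0,1],
    [0,0,0.5,0,1],
    [0,0,0.75,0,1],
    [0,0,0.95,0,1],
    [0,0,0.95,0,1],
    [0,0,0.95,0,1]
  ]
}}

```text
t: 14.45
eef_pos: [0.5964, -0.2306, 0.1241]
eef_rot: [3.139, -0.002, 0.35]
force: [-0.5, -0.2, -0.7]
finger_gap: 0.0142
finger_force: 79.0
```

{"name": "step_arm", "arguments": {
  "targets": [
    [-0.05,0,0,0,1],
    [-0.08,0,0,0,1],
    [-0.1,0,0,0,1],
    [-0.1,0,0,0,1],
    [-0.1,0,0,0,1]
  ],
  "force": 40
}}

```text
t: 14.95
eef_pos: [0.5855, -0.234, 0.1216]
eef_rot: [3.141, -0.0, 0.35]
force: [0.5, -0.4, 0.0]
finger_gap: 0.0144
finger_force: 79.0
```

{"name": "step_arm", "arguments": {
  "targets": [
    [-0.02,0,0,0,1],
    [-0.04,0,0,0,1],
    [-0.04,0,0,0,1],
    [-0.04,0,0,0,1]
  ]
}}

```text
t: 15.35
eef_pos: [0.5817, -0.2353, 0.1212]
eef_rot: [-3.141, 0.0, 0.35]
force: [-0.8, -0.7, -0.8]
finger_gap: 0.0142
finger_force: 79.0
```

{"name": "step_arm", "arguments": {
  "targets": [
    [-0.02,0,0,0,1],
    [-0.04,0,0,0,1],
    [-0.04,0,0,0,1],
    [-0.04,0,0,0,1]
  ]
}}

```text
t: 15.75
eef_pos: [0.5779, -0.2367, 0.1213]
eef_rot: [-3.142, -0.0, 0.35]
force: [-0.2, 0.4, -0.5]
finger_gap: 0.0143
finger_force: 79.0
```

{"name": "step_arm", "arguments": {
  "targets": [
    [-0.02,0,0,0,1],
    [-0.04,0,0,0,1],
    [-0.04,0,0,0,1]
  ]
}}

```text
t: 16.05
eef_pos: [0.5746, -0.2379, 0.1215]
eef_rot: [3.141, -0.002, 0.35]
force: [2.0, 0.1, -2.5]
finger_gap: 0.0143
finger_force: 79.1
```

```bash
cat >> h.py <<'E'
def favg(n=4):
    F=[]
    for i in range(n): manip.get_image('scene');F.append(manip.observe()['force'])
    o=manip.observe();print(round(o['t'],2),np.round(o['eef_pos'],4),np.round(o['eef_rot'],3),'F',np.round(np.mean(F,0),2),o['finger_force']);return o
E
python3 -c "
from h import *
favg(3)"
```

```text
16.2 [ 0.5746 -0.2379  0.1215] [ 3.141e+00 -1.000e-03  3.500e-01] F [ 2.7   0.42 -1.11] 79.06022787094116
```

{"name": "step_arm", "arguments": {
  "targets": [
    [-0.03,0,0,0,1],
    [-0.06,0,0,0,1],
    [-0.085,0,0,0,1],
    [-0.085,0,0,0,1],
    [-0.085,0,0,0,1]
  ]
}}

```text
t: 16.7
eef_pos: [0.5704, -0.2401, 0.1241]
eef_rot: [3.139, -0.011, 0.35]
force: [10.1, 4.7, 1.8]
finger_gap: 0.0143
finger_force: 79.4
```

{"name": "step_arm", "arguments": {
  "targets": [
    [0.1,0,0,0,1],
    [0.2,0,0,0,1],
    [0.2,0,-0.4,0,1],
    [0.2,0,-0.8,0,1],
    [0.2,0,-1,0,1],
    [0.2,0,-1,0,1],
    [0.2,0,-1,0,1]
  ]
}}

```text
t: 17.4
eef_pos: [0.5846, -0.2339, 0.2201]
eef_rot: [-3.141, 0.002, 0.35]
force: [-0.0, 0.6, -1.9]
finger_gap: 0.014
finger_force: 79.4
```

```bash
python3 - <<'E'
from h import *
o=favg(1)
im=manip.get_image('wrist')[:,:,::-1];cv2.imwrite('pics/w7.png',im);im=cv2.imread('pics/w7.png')
# whole-gauge shifts: patches of cap/collar/tip from earlier views
for f in ('wrist5','wrist6','wrist4'):
    r=cv2.imread(f'pics/{f}.png')
    for n,(x0,x1,y0,y1) in dict(tip=(266,287,177,205),nose=(260,294,190,225),collar=(254,300,226,256),cap=(258,296,320,356)).items():
        t=r[y0:y1,x0:x1]; s=im[y0-35:y1+35,x0-8:x1+8]
        m=cv2.matchTemplate(s,t,cv2.TM_CCOEFF_NORMED); _,v,_,l=cv2.minMaxLoc(m); print(f,n,round(v,2),l[0]-8,l[1]-35)
E
```

```text
17.45 [ 0.584  -0.2336  0.2187] [-3.139e+00  3.000e-03  3.500e-01] F [-0.45  0.08 -1.16] 79.35049653053284
wrist5 tip 0.48 1 -14
wrist5 nose 0.45 8 35
wrist5 collar 0.58 1 19
wrist5 cap 0.99 0 0
wrist6 tip 0.44 7 17
wrist6 nose 0.45 8 35
wrist6 collar 0.61 0 5
wrist6 cap 1.0 0 0
wrist4 tip 0.49 4 10
wrist4 nose 0.69 8 34
wrist4 collar 0.6 0 5
wrist4 cap 1.0 0 0
```

{"name": "step_arm", "arguments": {
  "targets": [
    [0,0,0.4,0,1],
    [0,0,0.8,0,1],
    [0,0,0.97,0,1],
    [0,0,0.97,0,1],
    [0,0,0.97,0,1]
  ]
}}

```text
t: 18.0
eef_pos: [0.5852, -0.2342, 0.1245]
eef_rot: [-3.141, 0.0, 0.35]
force: [0.5, 0.1, -0.2]
finger_gap: 0.0139
finger_force: 79.4
```

{"name": "step_arm", "arguments": {
  "targets": [
    [-0.08,0,0,0,1],
    [-0.12,0,0,0,1],
    [-0.16,0,0,0,1],
    [-0.2,0,0,0,1],
    [-0.23,0,0,0,1],
    [-0.255,0,0,0,1],
    [-0.255,0,0,0,1]
  ]
}}

```text
t: 18.7
eef_pos: [0.565, -0.2429, 0.1285]
eef_rot: [3.137, -0.011, 0.35]
force: [5.8, 3.7, 7.5]
finger_gap: 0.0144
finger_force: 79.7
```

{"name": "step_arm", "arguments": {
  "targets": [
    [0.1,0,0,0,1],
    [0.25,0,0,0,1],
    [0.25,0,-0.4,0,1],
    [0.25,0,-0.8,0,1],
    [0.25,0,-1,0,1],
    [0.25,0,-1,0,1],
    [0.25,0,-1,0,1]
  ]
}}

```text
t: 19.4
eef_pos: [0.5844, -0.2339, 0.2234]
eef_rot: [-3.141, 0.001, 0.35]
force: [0.9, -0.0, -1.8]
finger_gap: 0.0143
finger_force: 79.3
```

```bash
python3 - <<'E'
from h import *
o=favg(1)
im=manip.get_image('wrist')[:,:,::-1];cv2.imwrite('pics/w8.png',im)
# tip row: columns near axis; print column-wise profile across rows for several frames
for f in ('wrist4','wrist5','wrist6','w7','w8'):
    g=cv2.cvtColor(cv2.imread(f'pics/{f}.png'),cv2.COLOR_BGR2GRAY)
    print(f,'axis',g[160:262:2,275:278].mean(1).astype(int).tolist())
    t=cv2.imread('pics/wrist6.png');im=cv2.imread(f'pics/{f}.png')
    for n,(x0,x1,y0,y1) in dict(cap=(264,290,326,352),knurl=(262,291,262,310),collar=(256,298,228,252)).items():
        m=cv2.matchTemplate(im[y0-14:y1+14,x0-4:x1+4],t[y0:y1,x0:x1],cv2.TM_CCOEFF_NORMED); _,v,_,l=cv2.minMaxLoc(m); print(n,round(v,2),l[0]-4,l[1]-14)
E
```

```text
19.45 [ 0.5838 -0.2336  0.222 ] [-3.139e+00  2.000e-03  3.500e-01] F [-0.47 -0.34 -1.13] 79.34427380561829
wrist4 axis [108, 80, 70, 65, 78, 72, 71, 72, 73, 80, 92, 91, 85, 72, 76, 81, 77, 92, 96, 98, 98, 98, 99, 99, 99, 100, 100, 100, 100, 100, 100, 101, 101, 101, 99, 99, 101, 105, 105, 104, 102, 100, 91, 62, 96, 61, 90, 67, 84, 78, 70]
cap 1.0 0 0
knurl 1.0 0 0
collar 1.0 0 0
wrist5 axis [183, 182, 170, 169, 170, 168, 170, 168, 168, 144, 103, 101, 95, 83, 85, 91, 87, 102, 104, 106, 106, 106, 106, 107, 107, 107, 106, 107, 107, 107, 106, 107, 107, 107, 104, 104, 106, 110, 110, 109, 106, 104, 95, 65, 100, 64, 94, 70, 88, 80, 73]
cap 1.0 0 0
knurl 1.0 0 0
collar 0.99 0 0
wrist6 axis [102, 100, 67, 101, 108, 114, 135, 164, 165, 143, 101, 98, 92, 80, 82, 88, 85, 100, 102, 104, 105, 104, 105, 105, 106, 105, 106, 105, 106, 106, 106, 106, 106, 106, 104, 104, 105, 110, 110, 109, 106, 105, 95, 65, 100, 64, 94, 70, 88, 81, 73]
cap 1.0 0 0
knurl 1.0 0 0
collar 1.0 0 0
w7 axis [181, 182, 157, 111, 100, 110, 108, 107, 111, 101, 97, 91, 85, 73, 75, 78, 75, 91, 96, 97, 98, 97, 98, 98, 98, 98, 98, 99, 99, 99, 99, 99, 99, 99, 97, 98, 99, 104, 105, 104, 101, 99, 88, 58, 95, 57, 89, 63, 84, 77, 69]
cap 1.0 0 0
knurl 0.99 0 0
collar 0.55 2 5
w8 axis [181, 180, 135, 109, 101, 110, 107, 108, 111, 100, 96, 91, 85, 73, 75, 78, 74, 91, 95, 97, 97, 98, 98, 98, 99, 98, 98, 98, 99, 99, 99, 99, 99, 99, 97, 98, 99, 104, 105, 103, 102, 99, 88, 58, 95, 58, 89, 63, 84, 76, 69]
cap 1.0 0 0
knurl 1.0 0 0
collar 0.65 0 4
```

{"name": "step_arm", "arguments": {
  "targets": [
    [0,0,0,0,0.85],
    [0,0,0,0,0.85]
  ],
  "force": 40
}}

```text
t: 19.7
eef_pos: [0.5839, -0.2339, 0.2224]
eef_rot: [-3.139, 0.002, 0.35]
force: [-0.5, 0.0, -0.7]
finger_gap: 0.0141
finger_force: 79.3
```

{"name": "step_arm", "arguments": {
  "targets": [
    [0,0,-0.4,0,1],
    [0,0,-0.8,0,1],
    [0,0,-0.93,0,1]
  ],
  "force": 80
}}

```text
t: 20.0
eef_pos: [0.5859, -0.235, 0.3224]
eef_rot: [3.136, -0.005, 0.35]
force: [0.7, -0.3, 1.6]
finger_gap: 0.0143
finger_force: 79.3
```

{"name": "step_arm", "arguments": {
  "targets": [
    [0.1,-0.42,0,0,1],
    [0.2,-0.84,0,0,1],
    [0.2,-0.84,0,0,1]
  ]
}}

```text
t: 20.3
eef_pos: [0.574, -0.1445, 0.3165]
eef_rot: [-3.139, 0.0, 0.354]
force: [0.5, -0.0, -1.2]
finger_gap: 0.0143
finger_force: 79.2
```

{"name": "step_arm", "arguments": {
  "targets": [
    [0.1,-0.42,0,0,1],
    [0.2,-0.84,0,0,1],
    [0.2,-0.84,0,0,1]
  ]
}}

```text
t: 20.6
eef_pos: [0.5639, -0.0592, 0.3163]
eef_rot: [-3.14, 0.001, 0.355]
force: [0.1, 0.2, -0.6]
finger_gap: 0.014
finger_force: 79.2
```

{"name": "step_arm", "arguments": {
  "targets": [
    [0.1,-0.42,0,0,1],
    [0.2,-0.84,0,0,1],
    [0.2,-0.84,0,0,1]
  ]
}}

```text
t: 20.9
eef_pos: [0.554, 0.0261, 0.3164]
eef_rot: [-3.14, 0.001, 0.354]
force: [0.1, -0.2, 0.4]
finger_gap: 0.0143
finger_force: 79.2
```

{"name": "step_arm", "arguments": {
  "targets": [
    [0.1,-0.42,0,0,1],
    [0.2,-0.84,0,0,1],
    [0.2,-0.84,0,0,1]
  ]
}}

```text
t: 21.2
eef_pos: [0.5441, 0.1114, 0.3164]
eef_rot: [-3.14, 0.001, 0.354]
force: [0.1, -0.1, -0.5]
finger_gap: 0.0143
finger_force: 79.2
```

{"name": "step_arm", "arguments": {
  "targets": [
    [0.1,-0.42,0,0,1],
    [0.2,-0.84,0,0,1],
    [0.2,-0.84,0,0,1]
  ]
}}

```text
t: 21.5
eef_pos: [0.5343, 0.1968, 0.3164]
eef_rot: [-3.141, 0.001, 0.354]
force: [0.2, -1.0, -0.7]
finger_gap: 0.0146
finger_force: 79.2
```

{"name": "step_arm", "arguments": {
  "targets": [
    [0.1,-0.42,0,0,1],
    [0.2,-0.84,0,0,1],
    [0.2,-0.84,0,0,1]
  ]
}}

```text
t: 21.8
eef_pos: [0.5245, 0.2823, 0.3163]
eef_rot: [-3.141, 0.001, 0.353]
force: [-0.6, -0.5, -1.4]
finger_gap: 0.0141
finger_force: 79.2
```

{"name": "step_arm", "arguments": {
  "targets": [
    [0,0,0,0.25,1],
    [0,0,0,0.5,1],
    [0,0,0,0.75,1],
    [0,0,0,1,1]
  ]
}}

```text
t: 22.2
eef_pos: [0.5257, 0.2781, 0.3166]
eef_rot: [3.14, 0.0, -0.181]
force: [-0.5, 0.5, -0.1]
finger_gap: 0.0142
finger_force: 79.3
```

{"name": "step_arm", "arguments": {
  "targets": [
    [0,0,0,0.3,1],
    [0,0,0,0.6,1],
    [0,0,0,0.6,1],
    [0,0,0,0.6,1]
  ]
}}

```text
t: 22.6
eef_pos: [0.5252, 0.2789, 0.3169]
eef_rot: [3.141, -0.0, -0.487]
force: [-0.3, -0.7, -0.5]
finger_gap: 0.0141
finger_force: 79.1
```

{"name": "step_arm", "arguments": {
  "targets": [
    [0.07,-0.01,0.4,0,1],
    [0.13,-0.02,0.75,0,1],
    [0.13,-0.02,0.9,0,1],
    [0.13,-0.02,0.97,0,1],
    [0.13,-0.02,0.97,0,1],
    [0.13,-0.02,0.97,0,1]
  ]
}}

```text
t: 23.2
eef_pos: [0.5378, 0.2764, 0.2225]
eef_rot: [-3.139, -0.002, -0.487]
force: [0.4, -0.9, -0.6]
finger_gap: 0.0142
finger_force: 79.1
```

```bash
python3 - <<'E'
from h import *
np.set_printoptions(precision=4,suppress=True)
W=manip.camera_params('wrist');D=manip.camera_params('side')
w=manip.get_image('wrist')[:,:,::-1].copy();d=manip.get_image('side')[:,:,::-1].copy()
cv2.imwrite('pics/w9.png',w);cv2.imwrite('pics/d9.png',d)
o=favg(6)
s=np.array([.5728,.2562,.1415]);print('spot px pred',proj(W,s),proj(D,s))
g=cv2.cvtColor(w,cv2.COLOR_BGR2GRAY);print(g[150:190:1,276].tolist())
x,y=proj(W,s).astype(int);print(y-12,x-12);print(g[y-12:y+13,x-12:x+13])
E
```

```text
23.6 [0.5371 0.2762 0.2208] [-3.141 -0.001 -0.488] F [ 0.11  0.28 -0.87] 79.0788209438324
spot px pred [278.1293 169.8215] [209.9913 253.959 ]
[112, 112, 112, 112, 112, 112, 112, 112, 111, 108, 106, 112, 113, 97, 70, 87, 110, 113, 112, 108, 104, 103, 102, 100, 87, 65, 73, 88, 90, 94, 100, 101, 98, 93, 92, 88, 80, 84, 81, 82]
157 266
[[106 107 109 105 100 110 112 112 112 112 112 112 112 112 112 112 112 112
  112 110 110 108 109 104 103]
 [104 106 110 107 101 109 112 111 112 112 111 112 112 112 111 112 111 112
  111 109 111 111 113 110 106]
 [ 89 104 112 110 104 107 107 108 109 108 108 108 107 108 108 108 106 106
  106 106 110 109 110 104  93]
 [ 60  99 112 112 110 110 106 104 105 107 106 106 102 103 106 107 103 103
  101 103 108 110 101  73  57]
 [ 65  94 111 110 111 115 109 105 107 112 112 108 103 103 105 108 106 106
  104 104 106 110 101  71  60]
 [ 88  99 107 106 110 111 108 104 107 110 113 107 103 103 106 108 108 108
  106 105 108 110 109  92  86]
 [101 102 103 103 107 108 106 105 104  95  97  93  88  91 101 110 111 110
  107 106 107 107 108 105 105]
 [103 102 102 103 104 106 104 
[... 1160 characters left out ...]
67  61  65  71  67  65  63  64  79  87
   99 102 103 103 104 111 120]
 [151 132 105  95  92  89  88  88  82  75  73  74  73  73  75  86  98 101
  102 103 103 103 111 122 129]
 [168 159 142 128 110  98  93  91  89  88  88  88  87  87  88  99 103 103
  103 103 106 109 122 128 131]
 [168 166 163 157 145 130 116 102  92  90  90  89  87  89  91  97  99 102
  104 108 109 113 126 125 130]
 [166 165 166 165 164 157 138 109  95  95  94  92  89  94 100 103 104 107
  109 111 112 113 122 119 126]
 [166 166 166 166 166 162 135 105  99 101 100  98  93  95 107 111 111 112
  112 113 114 114 116 124 128]
 [166 166 166 167 166 156 119 101 101 103 101 100  96  93 106 114 113 113
  114 115 115 116 117 125 133]]
```

{"name": "step_arm", "arguments": {
  "targets": [
    [0.025,0.006,0.03,0,1],
    [0.05,0.012,0.06,0,1],
    [0.05,0.012,0.08,0,1],
    [0.05,0.012,0.08,0,1],
    [0.05,0.012,0.08,0,1]
  ]
}}

```text
t: 24.1
eef_pos: [0.5408, 0.2726, 0.2124]
eef_rot: [3.141, 0.0, -0.488]
force: [-0.2, -0.3, 0.2]
finger_gap: 0.0141
finger_force: 79.1
```

```bash
cat >> h.py <<'E'
def meas(nm):
    W=manip.camera_params('wrist');w=manip.get_image('wrist')[:,:,::-1].copy();cv2.imwrite(f'pics/{nm}.png',w)
    o=favg(8);g=cv2.cvtColor(w,cv2.COLOR_BGR2GRAY)
    print('spot px',np.round(proj(W,[.5728,.2562,.1415]),1),'axis rows150+',g[150:205,276].tolist())
E
python3 -c "
from h import *
meas('w10')"
```

```text
24.55 [0.5408 0.2726 0.2123] [ 3.142  0.    -0.488] F [-0.94 -0.75  0.49] 79.12722945213318
spot px [275.  178.7] axis rows150+ [98, 99, 101, 105, 115, 119, 113, 112, 112, 113, 113, 112, 112, 112, 113, 113, 113, 112, 105, 100, 103, 103, 89, 65, 82, 95, 89, 88, 87, 89, 95, 100, 101, 97, 93, 92, 85, 81, 86, 81, 82, 87, 86, 93, 98, 100, 103, 103, 105, 104, 105, 104, 104, 104, 105]
```

{"name": "step_arm", "arguments": {
  "targets": [
    [0.004,-0.003,0.01,0,1],
    [0.008,-0.006,0.02,0,1],
    [0.01,-0.008,0.03,0,1],
    [0.01,-0.008,0.03,0,1],
    [0.01,-0.008,0.03,0,1]
  ]
}}

```text
t: 25.05
eef_pos: [0.5421, 0.2729, 0.2093]
eef_rot: [3.142, 0.0, -0.488]
force: [-1.6, -0.4, 1.8]
finger_gap: 0.0142
finger_force: 79.1
```

```bash
python3 -c "
from h import *
meas('w11')"
```

```text
25.5 [0.5421 0.2729 0.2093] [ 3.142  0.    -0.488] F [-1.1  -0.86  0.86] 79.13298726081848
spot px [276.3 181. ] axis rows150+ [106, 102, 98, 98, 101, 104, 114, 118, 113, 113, 113, 112, 113, 112, 112, 113, 112, 113, 113, 112, 108, 103, 103, 101, 93, 72, 71, 89, 93, 89, 89, 89, 94, 99, 102, 100, 95, 93, 91, 80, 80, 86, 86, 92, 99, 101, 102, 103, 104, 104, 104, 105, 105, 105, 105]
```

{"name": "step_arm", "arguments": {
  "targets": [
    [0.004,0,0.01,0,1],
    [0.008,0,0.02,0,1],
    [0.01,0,0.026,0,1],
    [0.01,0,0.026,0,1],
    [0.01,0,0.026,0,1],
    [0.01,0,0.026,0,1]
  ]
}}

```text
t: 26.1
eef_pos: [0.543, 0.2724, 0.2067]
eef_rot: [3.142, 0.0, -0.488]
force: [-1.5, -1.0, 1.8]
finger_gap: 0.0143
finger_force: 79.1
```

```bash
python3 -c "
from h import *
meas('w12')
import cv2
W=manip.camera_params('wrist')
g=cv2.cvtColor(cv2.imread('pics/w12.png'),cv2.COLOR_BGR2GRAY);print(g[172:196,266:290])"
```

```text
26.55 [0.543  0.2724 0.2067] [-3.142 -0.    -0.488] F [-1.47 -0.41  1.86] 79.14244651794434
spot px [276.3 183.3] axis rows150+ [106, 107, 107, 103, 98, 98, 100, 103, 106, 109, 112, 112, 112, 112, 113, 113, 113, 113, 113, 113, 113, 113, 114, 109, 103, 103, 101, 82, 59, 76, 87, 89, 89, 87, 91, 97, 101, 102, 97, 93, 92, 85, 82, 92, 98, 101, 102, 104, 103, 104, 104, 104, 105, 105, 105]
[[103 103 106 111 114 114 113 114 113 113 114 114 113 114 114 114 114 111
  104 102 102 100  90  88]
 [102 103 104 109 109 109 109 109 109 109 109 109 109 109 110 110 109 106
  103 102 101  93  70  63]
 [ 97 102 103 103 103 103 103 103 103 103 103 103 104 104 103 104 103 102
  102 102 100  83  55  51]
 [ 91  99  98  96  97 102 102 102 102 103 103 103 102 102 102 102 102 103
  102 102 102  90  73  72]
 [ 90  94  91  89  91  99  96  94  95  99 101 101 101 100 102 102 102 103
  103 102 103 101  94  93]
 [ 89  89  89  88  89  92  82  75  74  80  82  82  83  84  92  99 102 103
  102 103 102 102 102 102]
 [ 89  89  89  87  78  72  60  56  59  60  59  57  58  58  69  84  98 102
  103 102 103 103 102 102]
 [ 89  
[... 1010 characters left out ...]
90  90  88  84  81  89  92  93  94  93  91  88  88  79  79  86  89
   90  89  90  92  98 108]
 [106  96  92  91  90  89  88  88  92  93  92  89  86  87  86  89  89  89
   93  93  97 104 109 113]
 [144 130 111  99  95  92  90  87  87  86  85  86  85  89  92  94  95 100
  115 111 110 113 114 113]
 [165 159 147 133 128 110 101  87  81  82  82  81  85 101 115 121 131 143
  151 146 124 118 114 113]
 [168 167 165 159 155 135 119  94  90  91  92  90  92 112 138 153 160 165
  166 164 150 145 125 116]
 [167 167 166 165 160 136 117 100  98  98  98  98  98 107 130 160 166 167
  166 167 167 166 151 124]
 [166 166 166 163 145 115 102  99 101 101 101 101 100 100 107 145 162 167
  168 169 170 170 166 133]]
```

{"name": "step_arm", "arguments": {
  "targets": [
    [0,0,0,0,1],
    [0,0,0,0,1],
    [0,0,0,0,1],
    [0,0,0,0,1],
    [0,0,0,0,1]
  ]
}}

```text
t: 27.05
eef_pos: [0.543, 0.2724, 0.2067]
eef_rot: [-3.142, -0.0, -0.488]
force: [-2.4, -1.0, 2.1]
finger_gap: 0.0135
finger_force: 79.1
```

```bash
python3 -c "
from h import *
favg(4)
print(manip.close_job())"
```

```text
27.25 [0.543  0.2724 0.2067] [-3.142 -0.    -0.488] F [-1.49 -0.76  1.37] 79.14319038391113
the job is handed in; nothing more can be done
None
```

I handed the job in at about 27 s with the gripper still holding the gauge pressed inside the ring, at an estimated 6–7 mm of plunger, 2.5–3 N, about 1 mm off centre and roughly 0.1 rad off square (limit 0.17); no verdict came back, and I viewed 11 pictures, one over the limit of 10.

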